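Move a row of sample vials to another rack in reverse order

TASK

Move the four capped vials from the rack with the coloured blocks into the four wells of the plain grey rack, in reverse order along the row: the vial nearest the red end of the old rack goes into the well farthest from the red end of the grey rack, the next one beside it, and so on. Leave each vial standing on the floor of its well, let go and at rest; never tip one over on the way, and leave the timer, the beaker and the carton where they are.

Things in the scene. Friction and masses are not known exactly. Their poses are not given: they have to be found in the camera images.
- old_rack: rack full at the start: flat aluminium carrier, 50 x 188 x 36 mm, fixed, with four coloured blocks in a row (blue, green, white, yellow, any order). Origin: centre of its underside, on the worktop; y along the row towards its RED end plate (the other is dark grey), z up. The blocks stand at y = -60, -20, +20, +60 mm, x = 0.
- new_rack: rack empty at the start: light-grey block, 50 x 188 mm, 30 high (end plates 36), fixed. Origin: centre of its underside, on the worktop; y along the row towards its RED end plate (the other is dark grey), z up. Four round wells at y = -60, -20, +20, +60 mm, x = 0: 18 mm wide, 5 mm chamfer, mouth 30 and floor 10 mm above the worktop; a vial in one has its centre at 43 mm, top at 76 mm.
- block_blue: blue block of the old rack, in which the blue-capped vial stands at the start: 46 x 39 x 24 mm, fixed, with one well like those of the new rack (floor 10 mm, mouth 30 mm above the worktop). Origin: centre of its underside, 6 mm above the worktop; axes parallel to the old rack's. It never moves, so it still shows the first order.
- block_green: green block of the old rack, in which the green-capped vial stands at the start: 46 x 39 x 24 mm, fixed, with one well like those of the new rack (floor 10 mm, mouth 30 mm above the worktop). Origin: centre of its underside, 6 mm above the worktop; axes parallel to the old rack's. It never moves, so it still shows the first order.
- block_white: white block of the old rack, in which the white-capped vial stands at the start: 46 x 39 x 24 mm, fixed, with one well like those of the new rack (floor 10 mm, mouth 30 mm above the worktop). Origin: centre of its underside, 6 mm above the worktop; axes parallel to the old rack's. It never moves, so it still shows the first order.
- block_yellow: yellow block of the old rack, in which the yellow-capped vial stands at the start: 46 x 39 x 24 mm, fixed, with one well like those of the new rack (floor 10 mm, mouth 30 mm above the worktop). Origin: centre of its underside, 6 mm above the worktop; axes parallel to the old rack's. It never moves, so it still shows the first order.
- vial_blue_center (a point): loose closed glass vial with a blue cap, 15 mm in diameter, 66 mm high (the top 14 mm is the cap), about 20 g. The point is on its axis half-way up, 33 mm above its foot; z along the axis to the cap. At the start it stands in the blue block, this point 43 mm and its top 76 mm above the worktop. Row neighbours are 40 mm away; the long sides of the row are free.
- vial_green_center (a point): loose closed glass vial with a green cap, 15 mm in diameter, 66 mm high (the top 14 mm is the cap), about 20 g. The point is on its axis half-way up, 33 mm above its foot; z along the axis to the cap. At the start it stands in the green block, this point 43 mm and its top 76 mm above the worktop. Row neighbours are 40 mm away; the long sides of the row are free.
- vial_white_center (a point): loose closed glass vial with a white cap, 15 mm in diameter, 66 mm high (the top 14 mm is the cap), about 20 g. The point is on its axis half-way up, 33 mm above its foot; z along the axis to the cap. At the start it stands in the white block, this point 43 mm and its top 76 mm above the worktop. Row neighbours are 40 mm away; the long sides of the row are free.
- vial_yellow_center (a point): loose closed glass vial with a yellow cap, 15 mm in diameter, 66 mm high (the top 14 mm is the cap), about 20 g. The point is on its axis half-way up, 33 mm above its foot; z along the axis to the cap. At the start it stands in the yellow block, this point 43 mm and its top 76 mm above the worktop. Row neighbours are 40 mm away; the long sides of the row are free.
- timer_center (a point): bystander: white kitchen-style timer with a small display and three buttons, 29 x 64 x 60 mm, loose; the point is on its middle axis, 30 mm up
- beaker_50_center (a point): bystander: small clear beaker, 48 mm wide and 58 mm high, loose; the point is on its axis, 30 mm up
- filter_box_center (a point): bystander: white and blue carton, 68 x 68 x 60 mm, loose; the point is at its centre, 30 mm up

How it is judged:
At the end, for the whole second after the job is handed in: All four vials stand at rest in the grey rack's wells, in reverse order counted from the red ends (each centre within 9 mm of its well's axis along and across the row and 37 to 48 mm above the worktop, leaning under 17 degrees) (((y of block_blue in the frame of old_rack between -0.075 and -0.045 m and y of vial_blue_center in the frame of new_rack between 0.051 and 0.069 m) or (y of block_blue in the frame of old_rack between -0.035 and -0.005 m and y of vial_blue_center in the frame of new_rack between 0.011 and 0.029 m) or (y of block_blue in the frame of old_rack between 0.005 and 0.035 m and y of vial_blue_center in the frame of new_rack between -0.029 and -0.011 m) or (y of block_blue in the frame of old_rack between 0.045 and 0.075 m and y of vial_blue_center in the frame of new_rack between -0.069 and -0.051 m)) and x of vial_blue_center in the frame of new_rack between -0.009 and 0.009 m and z of vial_blue_center in the frame of new_rack between 0.037 and 0.048 m and angle between each of vial_blue_center, vial_green_center, vial_white_center, vial_yellow_center's own z axis and vertical below 0.3 rad and linear speed of each of vial_blue, vial_green, vial_white, vial_yellow below 0.02 m/s and ((y of block_green in the frame of old_rack between -0.075 and -0.045 m and y of vial_green_center in the frame of new_rack between 0.051 and 0.069 m) or (y of block_green in the frame of old_rack between -0.035 and -0.005 m and y of vial_green_center in the frame of new_rack between 0.011 and 0.029 m) or (y of block_green in the frame of old_rack between 0.005 and 0.035 m and y of vial_green_center in the frame of new_rack between -0.029 and -0.011 m) or (y of block_green in the frame of old_rack between 0.045 and 0.075 m and y of vial_green_center in the frame of new_rack between -0.069 and -0.051 m)) and x of vial_green_center in the frame of new_rack between -0.009 and 0.009 m and z of vial_green_center in the frame of new_rack between 0.037 and 0.048 m and ((y of block_white in the frame of old_rack between -0.075 and -0.045 m and y of vial_white_center in the frame of new_rack between 0.051 and 0.069 m) or (y of block_white in the frame of old_rack between -0.035 and -0.005 m and y of vial_white_center in the frame of new_rack between 0.011 and 0.029 m) or (y of block_white in the frame of old_rack between 0.005 and 0.035 m and y of vial_white_center in the frame of new_rack between -0.029 and -0.011 m) or (y of block_white in the frame of old_rack between 0.045 and 0.075 m and y of vial_white_center in the frame of new_rack between -0.069 and -0.051 m)) and x of vial_white_center in the frame of new_rack between -0.009 and 0.009 m and z of vial_white_center in the frame of new_rack between 0.037 and 0.048 m and ((y of block_yellow in the frame of old_rack between -0.075 and -0.045 m and y of vial_yellow_center in the frame of new_rack between 0.051 and 0.069 m) or (y of block_yellow in the frame of old_rack between -0.035 and -0.005 m and y of vial_yellow_center in the frame of new_rack between 0.011 and 0.029 m) or (y of block_yellow in the frame of old_rack between 0.005 and 0.035 m and y of vial_yellow_center in the frame of new_rack between -0.029 and -0.011 m) or (y of block_yellow in the frame of old_rack between 0.045 and 0.075 m and y of vial_yellow_center in the frame of new_rack between -0.069 and -0.051 m)) and x of vial_yellow_center in the frame of new_rack between -0.009 and 0.009 m and z of vial_yellow_center in the frame of new_rack between 0.037 and 0.048 m); the robot touches nothing.
It fails at once if a vial is tipped over (more than 45 degrees) (angle between any of vial_blue_center, vial_green_center, vial_white_center, vial_yellow_center's own z axis and vertical above 0.785 rad).
It fails at once if the timer is moved more than 25 mm (distance of timer_center from where it was at the start of the episode above 0.025 m).
It fails at once if the beaker is moved more than 25 mm (distance of beaker_50_center from where it was at the start of the episode above 0.025 m).
It fails at once if the carton is moved more than 25 mm (distance of filter_box_center from where it was at the start of the episode above 0.025 m).
It also fails if it takes over 93 s, if anything falls off the work surface, if the arm or the gripper's body presses on something with over 40 N, if the wrist force passes 120 N, or if a joint passes its speed limit or range.

ROBOT

A 6-joint arm with a two-finger parallel gripper is mounted at the origin on a cart in front of the work surface, level with it; the furniture and walls round the work are solid. World frame = base frame: x ahead of the robot, y to its left, z up, the work surface at z = 0. Lengths are in m, angles in rad, forces in N, time in s.
With the tool pointing down it reaches from about 0.375 to 0.9 m from the base axis. Payload 3.1 kg.
Tool frame: the origin (TCP) lies at the centre of the arm's flange, where the gripper is bolted on; the fingertips stand 173 mm ahead of it and the grasp point (between the pads) lies 155 mm ahead of it; z points along the fingers, x is the direction in which the jaws open and shut, and the axes are right-handed (so a half turn about z gives the same grasp; the last joint's range is limited). The gripper opens to 85 mm and grips with 20 to 120 N. Pads are 22 mm wide; open, the fingers measure 114 mm over their backs; the gripper's body (76 mm by 85 mm) begins 54 mm behind the grasp point. The pads swing forward as they close: fully open they stand 13 mm farther back than shut.
Start: joints at [-1.343, 0.527, 1.433, -0, 1.181, -0.178], TCP at [0.247, -0.574, 0.405] pointing down, gripper open.
Joint ranges: [-3.08, 3.08], [-0.75, 2.2], [0.22, 2.44], [-1.43, 4.57], [0, 2.65], [-2.85, 2.85]. Speed limits (rad/s): [2.79, 2.79, 3.14, 3.14, 3.14, 3.14].

INTERFACE

Orientations are given as a unit quaternion [x, y, z, w].
In Python, from station import manip gives the robot as it stands.
- The arm moves only by the shell command python3 -m jog 'ROWS' [OPENING] [FORCE]. ROWS is JSON, a list that holds one entry, the list of rows, each a list of 4 numbers: the shift along the world's x, y, z in mm, then the turn about the world's z in degrees. A call has exactly 8 rows; each row shifts and turns the commanded pose from where the row before left it; what a row does not reach is not made up. A row lasts 1/8 s, in which the tool goes at most 62.5 mm and 10.7 degrees, less where a joint would pass 70% of its speed; a pose out of reach is approached as far as the arm can. A call is refused whole if a number of a shift passes 62.5 or a number of a turn 10.7, either way. A call with a gripper value outside its range is refused whole. OPENING is the opening in per cent of the stroke, from 0 (shut) to 100 (fully open), set as the call begins (- or left out, the last holds). The fingers move at their own pace and stop on an object; FORCE is the grip in N (left out, the last holds). Time passes only in rows, so rows that do not move let the fingers close, or fill a call up. It gives the time, the measured TCP pose, the force and the opening at its end, in the units of the state.
- manip.sense(): the state, without advancing time (a new reading comes with each control period).
- manip.snapshot(name): name is "scene" or "top"; returns the picture (480x640x3 uint8, red, green, blue); there is no depth.
- manip.camera_info(name): a dict with "fx", "fy", "cx", "cy" (pixels), "k1" (the pictures are not rectified: a ray, as slopes to the right and down, at radius r is drawn at 1 + k1 r^2 times it, then the intrinsics apply), "R" (3x3) and "t" (3): a world point X has camera coordinates R X + t. Camera axes: x right, y down, z forward; pixel columns grow to the right and rows downward; lengths in m; the calibration is good to about 2 mm. A picture is of the moment at which its call begins. camera_info takes no time and is no camera call.
- manip.sign_off(): hands the job in, once; it reports no verdict.
The state is a dict: "t": time; "q": joint angles; "qd": joint speeds; "tau": joint torques, N m; "tcp_pos": TCP position; "tool_rot": TCP orientation; "force": force on the tool from outside, world axes, zero at the start; "ft_torque": the same for the moment, N m; "finger_gap": opening from 0.0 (shut) to 1.0 (fully open).
Only numpy, scipy, OpenCV 4.12 (cv2) and the standard library are available. Lean on these libraries where they do the work, as an engineer would, in place of code of your own. Each camera call takes 0.05 s, during which the arm holds its last target. There are 200 camera calls.

## Working session

There is one attempt and no reset: what is moved stays moved. The work goes in short steps, Python scripts to look and compute and a shell command to move; the robot and the scene stay as the last step left them, time stands still between calls to the robot, and variables do not carry over. Pictures are saved under pics/ and viewed, about 12 in all and at most 16, crops included, and the job is handed in when it is done.

```bash
ls; mkdir -p pics
python3 - <<'E'
from station import manip
import cv2, numpy as np
for n in("scene","top"):
    cv2.imwrite(f"pics/{n}0.png",manip.snapshot(n)[:,:,::-1])
    c=manip.camera_info(n);print(n,{k:np.round(v,4).tolist() for k,v in c.items()}, np.round(-np.array(c["R"]).T@np.array(c["t"]),3))
print(manip.sense())
E
```

```text
pics
scene {'fx': 563.4414, 'fy': 563.4414, 'cx': 323.1096, 'cy': 236.0267, 'k1': -0.0115, 'R': [[0.8759, -0.4824, -0.0073], [-0.304, -0.5401, -0.7848], [0.3746, 0.6897, -0.6197]], 't': [-0.5815, 0.1122, 0.9346]} [ 0.193 -0.864  0.663]
top {'fx': 509.9075, 'fy': 509.9075, 'cx': 317.8088, 'cy': 237.2997, 'k1': 0.0399, 'R': [[-0.0213, -0.999, 0.0386], [-0.9962, 0.018, -0.0856], [0.0849, -0.0402, -0.9956]], 't': [-0.1953, 0.5884, 0.8893]} [ 0.506 -0.17   0.943]
{'t': 0.1, 'q': array([-1.34253290e+00,  5.28398525e-01,  1.43381747e+00,  1.56849347e-05,
        1.18139976e+00, -1.78509360e-01]), 'qd': array([ 0.00088635, -0.00199596, -0.00349613,  0.00049526, -0.00197743,
       -0.00095467]), 'tau': array([ 1.70623584e-04, -4.43303847e+01, -1.78586447e+01, -1.53196115e-04,
        3.88487591e-03, -2.52887268e-06]), 'tcp_pos': array([ 0.2472291 , -0.57367316,  0.40380179]), 'tool_rot': array([ 8.35356391e-01, -5.49707810e-01, -7.27846392e-04, -7.02515440e-04]), 'force': array([ 1.14687176, -0.04334474, -0.67243222]), 'ft_torque': array([ 0.00741659, -0.01932145,  0.04969423]), 'finger_gap': 0.9963136833213244}
```

View pics/scene0.png

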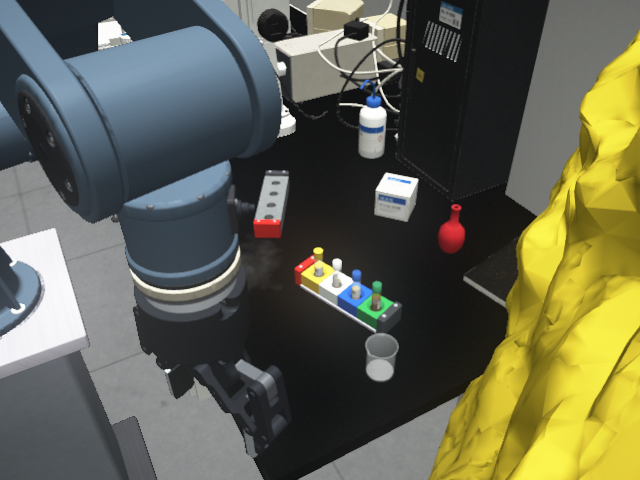

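View pics/top0.png

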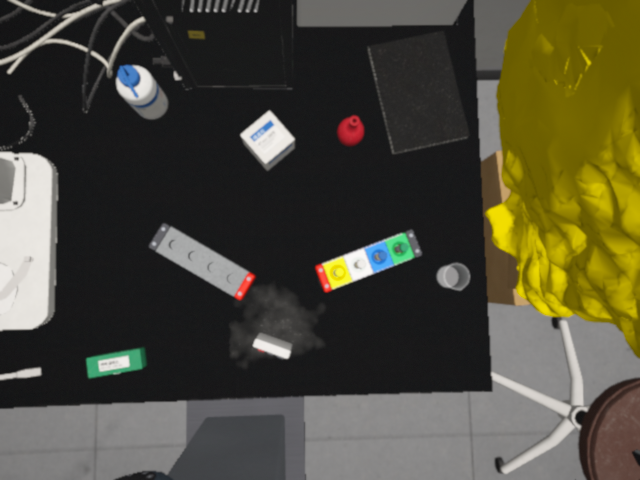

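The scene picture shows yellow (318,252), white (337,265), blue (357,275) and green (377,287) from the old rack's red end. The grey rack's red end is at (267,228). In the top picture the old rack runs from red (323,277) to dark (416,242), and the grey rack from dark (159,237) to red (244,286). Next I enlarge the crops.

Run:
```python
import cv2, numpy as np
t=cv2.imread("pics/top0.png");s=cv2.imread("pics/scene0.png")
r=lambda im,x,y,w,h,k:cv2.resize(im[y:y+h,x:x+w],None,fx=k,fy=k,interpolation=cv2.INTER_CUBIC)
a=r(t,140,215,130,95,6);b=r(t,305,220,130,95,6)
cv2.imwrite("pics/c_top_new.png",a);cv2.imwrite("pics/c_top_old.png",b)
cv2.imwrite("pics/c_sc_old.png",r(s,285,235,130,98,6))
cv2.imwrite("pics/c_sc_new.png",r(s,235,160,100,90,6))
```

```text
(no output)
```

View pics/c_top_new.png

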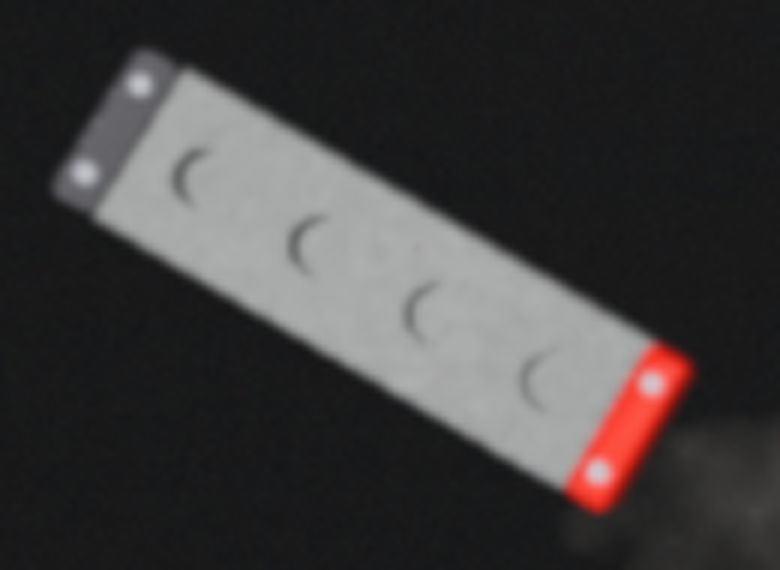

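View pics/c_top_old.png

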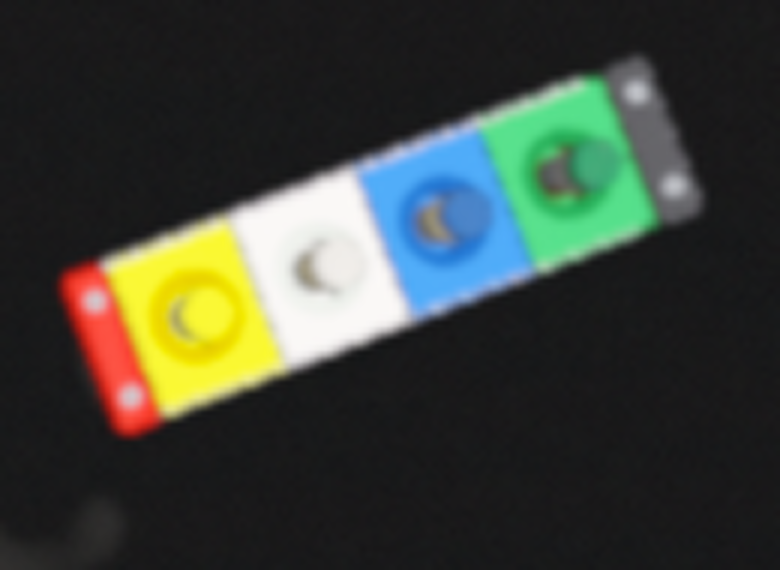

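View pics/c_sc_old.png

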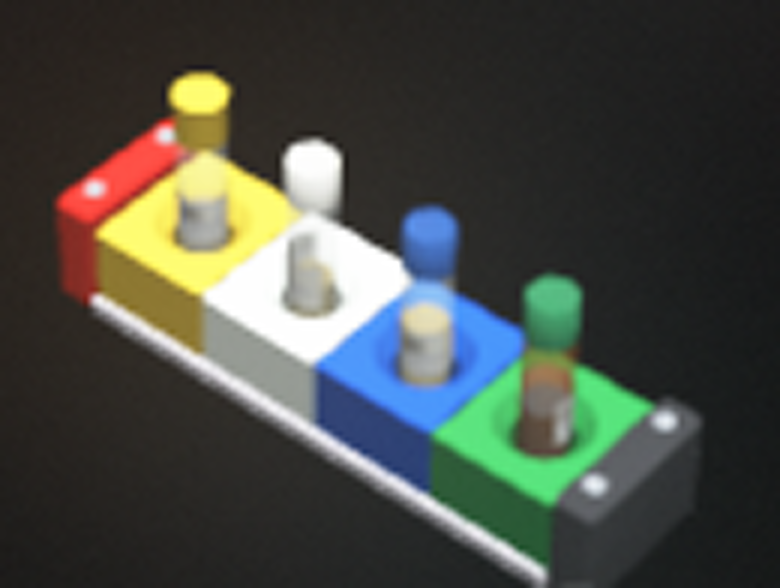

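View pics/c_sc_new.png

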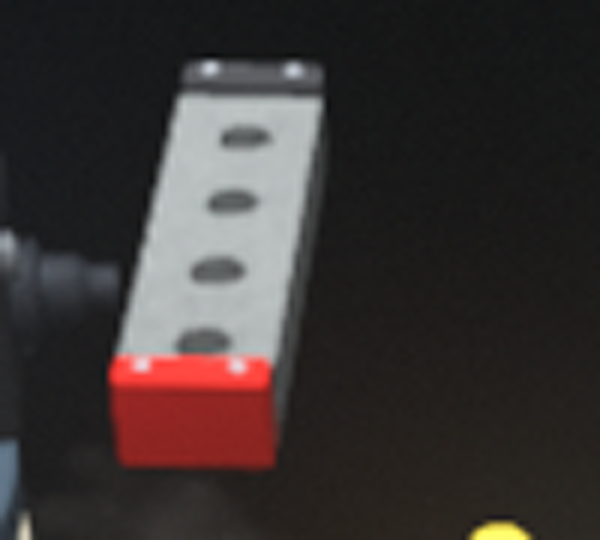

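The crops show the end-plate screws and cap tops clearly in both views:

| Feature | Top crop | Scene crop |
|---|---|---|
| New rack, dark screws | (140,85), (86,174) | (293,69), (210,69) |
| New rack, red screws | (652,384), (599,472) | (238,367), (141,366) |
| Old rack, red screws | (95,301), (131,396) | (165,135), (95,189) |
| Old rack, dark screws | (636,92), (675,186) | (665,421), (594,485) |

The cap tops are visible too, so I can triangulate them.

```bash
cat > geo.py <<'E'
import numpy as np, cv2
from station import manip
CI={n:manip.camera_info(n) for n in("scene","top")}
def ray(n,u,v):
    c=CI[n];d=np.array([(u-c["cx"])/c["fx"],(v-c["cy"])/c["fy"]]);s=d.copy()
    for _ in range(10): s=d/(1+c["k1"]*(s@s))
    R=np.array(c["R"]);return -R.T@np.array(c["t"]), R.T@np.array([*s,1.])
def proj(n,X):
    c=CI[n];p=np.array(c["R"])@X+np.array(c["t"]);s=p[:2]/p[2];s=s*(1+c["k1"]*(s@s))
    return s*c["fx"]+[c["cx"],c["cy"]]
def tri(pt,ps):
    o1,d1=ray("top",*pt);o2,d2=ray("scene",*ps)
    d1=d1/np.linalg.norm(d1);d2=d2/np.linalg.norm(d2)
    a,b=np.linalg.lstsq(np.c_[d1,-d2],o2-o1,rcond=None)[0]
    p,q=o1+a*d1,o2+b*d2
    return (p+q)/2,np.linalg.norm(p-q)
def onz(n,p,z):
    o,d=ray(n,*p);return o+d*(z-o[2])/d[2]
full=lambda x0,y0,p,k=6:(x0+(p[0]+.5)/k-.5,y0+(p[1]+.5)/k-.5)
E
python3 - <<'E'
from geo import *
tn=lambda *p:full(140,215,p);to=lambda *p:full(305,220,p);so=lambda *p:full(285,235,p);sn=lambda *p:full(235,160,p)
P={"ND1":(tn(140,85),sn(293,69)),"ND2":(tn(86,174),sn(210,69)),"NR1":(tn(652,384),sn(238,367)),"NR2":(tn(599,472),sn(141,366)),
"OR1":(to(95,301),so(165,135)),"OR2":(to(131,396),so(95,189)),"OD1":(to(636,92),so(665,421)),"OD2":(to(675,186),so(594,485)),
"cy":(to(212,312),so(200,90)),"cw":(to(337,262),so(313,152)),"cb":(to(468,211),so(430,218)),"cg":(to(598,162),so(553,290))}
T={}
for k,(a,b) in P.items():
    z=.076 if k[0]=="c" else .036
    X,e=tri(a,b);T[k]=X;print(k,(X*1e3).round(1),round(e*1e3,1),"top@z",(onz("top",a,z)*1e3).round(1)[:2],"scene@z",(onz("scene",b,z)*1e3).round(1)[:2])
for n in "NO":
    r=(T[n+"R1"]+T[n+"R2"])/2;d=(T[n+"D1"]+T[n+"D2"])/2;y=(r-d)[:2];L=np.linalg.norm(y);y/=L
    c=(r+d)/2;print(n,"centre",(c*1e3).round(1),"len",L*1e3,"yaw of y axis",np.degrees(np.arctan2(y[1],y[0])).round(2))
    for s in(-60,-20,20,60): print(s,(c[:2]*1e3+y*s).round(1))
print(manip.sense()["tool_rot"])
from scipy.spatial.transform import Rotation as Ro
x=Ro.from_quat(manip.sense()["tool_rot"]).as_matrix();print(x.round(3))
E
```

```text
ND1 [604.3  65.6  37.4] 1.4 top@z [603.9  66.3] scene@z [605.9  67.5]
ND2 [578.9  80.9  37. ] 2.3 top@z [577.9  81.7] scene@z [580.5  81.9]
NR1 [513.8 -82.7  37. ] 1.9 top@z [513.  -82.2] scene@z [515.2 -81.9]
NR2 [488.3 -66.9  36.5] 1.4 top@z [487.6 -66.6] scene@z [489.1 -66.6]
OR1 [ 526.3 -210.1   37.7] 1.1 top@z [ 525.8 -210. ] scene@z [ 527.7 -208.5]
OR2 [ 498.4 -220.3   37.1] 1.7 top@z [ 497.6 -220. ] scene@z [ 499.7 -219.5]
OD1 [ 585.6 -373.6   37.4] 1.4 top@z [ 585.1 -373.6] scene@z [ 587.1 -372.8]
OD2 [ 557.  -384.    37.9] 0.9 top@z [ 556.7 -384.2] scene@z [ 558.5 -382.7]
cy [ 521.5 -241.3   78.9] 0.8 top@z [ 521.2 -241.3] scene@z [ 523.5 -238.3]
cw [ 535.4 -277.4   78. ] 1.8 top@z [ 534.7 -277.3] scene@z [ 537.4 -275.8]
cb [ 548.9 -315.1   78.1] 1.3 top@z [ 548.5 -315.2] scene@z [ 550.8 -313.4]
cg [ 562.2 -352.9   77.4] 1.3 top@z [ 561.8 -352.9] scene@z [ 563.7 -351.9]
N centre [546.3  -0.8  37. ] len 173.59780944621846 yaw of y axis -121.45
-60 [577.6  50.4]
-20 [556.8  16.3]
20 [535.9 -17.8]
60 [515. -52.]
O centre [ 541.8 -297.    37.5] len 173.9098807594942 yaw of y axis 109.81
-60 [ 562.1 -353.4]
-20 [ 548.6 -315.8]
20 [ 535.  -278.2]
60 [ 521.5 -240.5]
[ 8.35356391e-01 -5.49707810e-01 -7.27846392e-04 -7.02515440e-04]
[[ 0.396 -0.918 -0.   ]
 [-0.918 -0.396  0.002]
 [-0.002 -0.    -1.   ]]
```

Checks on the triangulation:
- The ray misses are 1–2 mm.
- Heights read 36.5–38 mm at the screws (must be 36) and 77–79 mm at the caps (must be 76).
- The screw spans of the two racks agree.
- The caps lie within 1 mm of the rack's well grid.

The jaws must go across the row, which means yaw 19.8° at the old rack and −31.4° at the grey one. First I move above yellow.

```bash
python3 -m jog '[[[34.3,41.6,-12,10.7],[34.3,41.6,-12,10.7],[34.3,41.6,-12,10.7],[34.3,41.6,-12,10.7],[34.3,41.6,-12,10.7],[34.3,41.6,-12,10.7],[34.3,41.6,-12,10.7],[34.3,41.6,-12,10.7]]]' 60 40
cat > st.py <<'E'
import sys,numpy as np
from station import manip
from scipy.spatial.transform import Rotation as R
s=manip.sense();M=R.from_quat(s["tool_rot"]).as_matrix()
g=s["tcp_pos"]+.155*M[:,2]
print("t",round(s["t"],2),"tcp",(s["tcp_pos"]*1e3).round(1),"grasp",(g*1e3).round(1),"yaw",np.degrees(np.arctan2(M[1,0],M[0,0])).round(1),"gap",round(s["finger_gap"],3),"F",np.round(s["force"],1))
E
python3 st.py
```

```text
t: 1.1
tcp_pos: [0.5226, -0.2397, 0.308]
tool_rot: [0.986, 0.167, -0.0, -0.0]
force: [1.0, 0.1, -0.0]
finger_gap: 0.6
t 1.1 tcp [ 522.6 -239.7  308. ] grasp [ 522.6 -239.7  153. ] yaw 19.3 gap 0.6 F [ 1.   0.1 -0. ]
```

```bash
python3 -m jog '[[[-0.5,-0.5,-10,0.5],[0,0,-13,0],[0,0,-13,0],[0,0,-13,0],[0,0,-13,0],[0,0,0,0],[0,0,0,0],[0,0,0,0]]]' >/dev/null; python3 st.py
python3 - <<'E'
from geo import *
t=manip.snapshot("top")[:,:,::-1];s=manip.snapshot("scene")[:,:,::-1]
a=cv2.resize(t[215:315,280:440],None,fx=4,fy=4,interpolation=cv2.INTER_CUBIC);b=cv2.resize(s[190:340,260:420],None,fx=3.9,fy=3.9,interpolation=cv2.INTER_CUBIC)
cv2.imwrite("pics/y1.png",b);cv2.imwrite("pics/y1t.png",a)
E
```

```text
t 2.1 tcp [ 521.4 -241.8  247.3] grasp [ 521.6 -241.9   92.3] yaw 19.4 gap 0.599 F [ 0.2 -0.7  0.3]
```

View pics/y1.png

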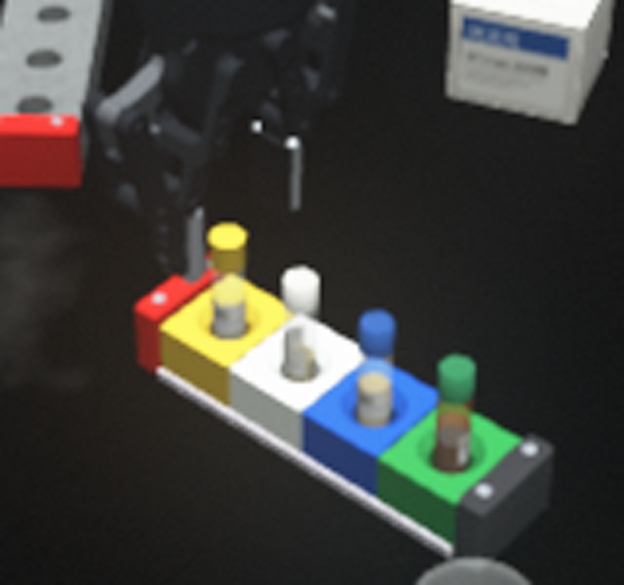

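The fingers straddle the yellow vial. The tip edges are at (195,275) and (296,207), and after allowing for half a pad width along the row their middle lands on the cap at (228,232). I go down and grip.

```bash
python3 -m jog '[[[0,0,-10,0],[0,0.5,-12,0],[0,0,-12,0],[0,0,0,0],[0,0,0,0],[0,0,0,0],[0,0,0,0],[0,0,0,0]]]' >/dev/null; python3 st.py;  python3 -m jog '[[[0,0,0,0],[0,0,0,0],[0,0,0,0],[0,0,0,0],[0,0,0,0],[0,0,0,0],[0,0,0,0],[0,0,0,0]]]' 0 40 >/dev/null; python3 st.py
```

```text
t 3.2 tcp [ 521.3 -241.2  213. ] grasp [ 521.4 -241.3   58. ] yaw 19.4 gap 0.604 F [0.  0.5 0.5]
t 4.2 tcp [ 521.2 -241.2  212.7] grasp [ 521.2 -241.2   57.7] yaw 19.4 gap 0.155 F [-0.3  0.3  0.3]
```

```bash
python3 -m jog '[[[0,0,30,0],[0,0,30,0],[0,0,30,0],[7,36.4,0,-6.3],[7,36.4,0,-6.3],[7,36.4,0,-6.3],[7,36.4,0,-6.3],[7,36.4,0,-6.3]]]' >/dev/null; python3 st.py;  python3 -m jog '[[[7,36.4,0,-6.3],[7,36.4,0,-6.4],[7,36.4,0,-6.4],[0,0,0,0],[0,0,0,0],[0,0,-15,0],[0,0,-15,0],[0,0,0,0]]]' >/dev/null; python3 st.py
python3 - <<'E'
from geo import *
t=manip.snapshot("top")[:,:,::-1];s=manip.snapshot("scene")[:,:,::-1]
b=cv2.resize(s[140:270,220:360],None,fx=4.5,fy=4.5,interpolation=cv2.INTER_CUBIC)
cv2.imwrite("pics/y2.png",b);cv2.imwrite("pics/y2t.png",t)
E
```

```text
t 5.2 tcp [556.2 -58.  302.6] grasp [556.2 -58.  147.6] yaw -12.3 gap 0.16 F [-0.7 -0.5  0.2]
t 6.2 tcp [576.4  49.4 270.6] grasp [575.7  49.5 115.6] yaw -31.3 gap 0.158 F [0.4 0.  0.2]
```

View pics/y2.png

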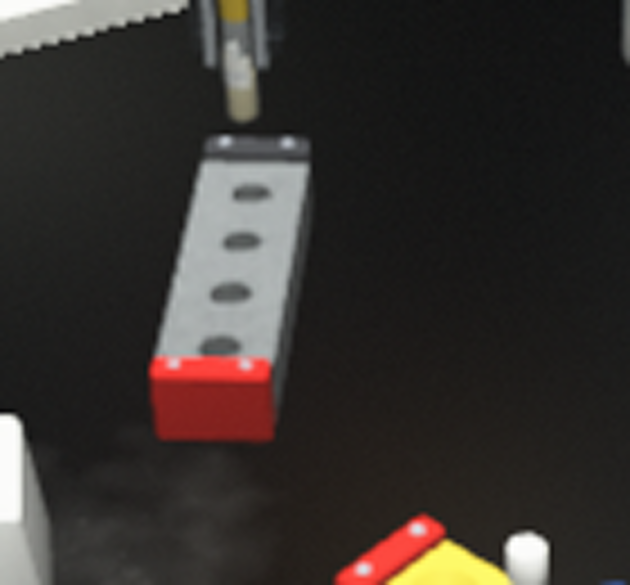

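Yellow hangs upright with its foot at (243,117), above and in line with the far dark-end well at (252,193). I lower it with a 1 mm correction.

```bash
python3 -m jog '[[[0.8,1,-6,0],[0,0,-10,0],[0,0,-10,0],[0,0,-10,0],[0,0,-7,0],[0,0,-7,0],[0,0,-6,0],[0,0,0,0]]]' >/dev/null; python3 st.py
python3 - <<'E'
from geo import *
s=manip.snapshot("scene")[:,:,::-1]
b=cv2.resize(s[140:270,220:360],None,fx=4.5,fy=4.5,interpolation=cv2.INTER_CUBIC)
cv2.imwrite("pics/y3.png",b)
E
```

```text
t 7.3 tcp [577.9  51.  216.2] grasp [577.7  51.   61.2] yaw -31.2 gap 0.161 F [ 0.8 -0.6  0.3]
```

View pics/y3.png

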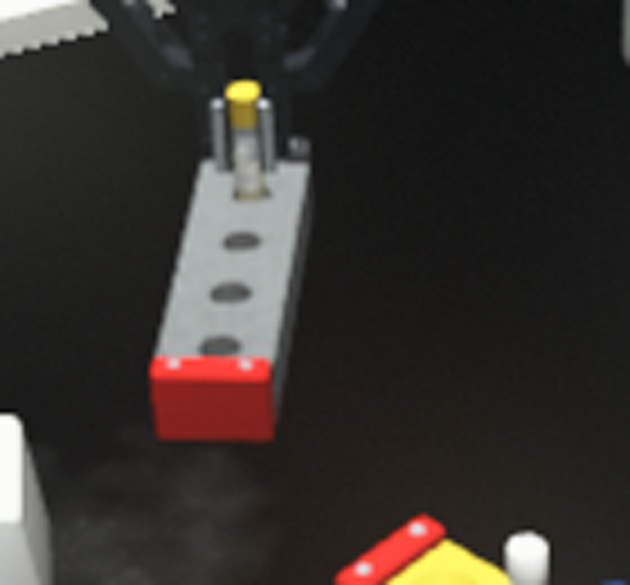

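Yellow's foot is inside the well at (250,195) with no side force. I lower it the last 3 mm, release it, and go up and over to white.

```bash
python3 -m jog '[[[-0.3,-0.5,-1.5,0],[0,0,-1.5,0],[0,0,0,0],[0,0,0,0],[0,0,0,0],[0,0,0,0],[0,0,0,0],[0,0,0,0]]]' >/dev/null; python3 st.py
python3 -m jog '[[[0,0,0,0],[0,0,0,0],[0,0,0,0],[0,0,0,0],[0,0,0,0],[0,0,20,0],[0,0,25,0],[0,0,30,0]]]' 60 >/dev/null; python3 st.py
python3 -m jog '[[[-5.3,-41,0,6.4],[-5.3,-41,0,6.4],[-5.3,-41,0,6.4],[-5.3,-41,0,6.4],[-5.3,-41,0,6.4],[-5.3,-41,0,6.4],[-5.3,-41,0,6.4],[-5.3,-41,0,6.4]]]' >/dev/null; python3 st.py
python3 -m jog '[[[0,0,-10,0],[0,0,-15,0],[0,0,-15,0],[0,0,-5,0],[0,0,0,0],[0,0,0,0],[0,0,0,0],[0,0,0,0]]]' >/dev/null; python3 st.py
python3 - <<'E'
from geo import *
s=manip.snapshot("scene")[:,:,::-1]
b=cv2.resize(s[140:340,220:420],None,fx=3,fy=3,interpolation=cv2.INTER_CUBIC)
cv2.imwrite("pics/w1.png",b)
E
```

```text
t 8.35 tcp [577.7  50.5 213.7] grasp [577.7  50.6  58.7] yaw -31.2 gap 0.16 F [-0.2  0.3  0.3]
t 9.35 tcp [577.5  50.5 289. ] grasp [577.2  50.5 134. ] yaw -31.2 gap 0.602 F [ 1.4 -0.2  0.3]
t 10.35 tcp [ 535.  -278.8  288.7] grasp [ 535.  -278.7  133.7] yaw 20.2 gap 0.602 F [-0.  -0.2 -0.5]
t 11.35 tcp [ 535.4 -277.5  244.2] grasp [ 535.5 -277.6   89.2] yaw 20.0 gap 0.601 F [-0.4  1.1 -0.4]
```

View pics/w1.png

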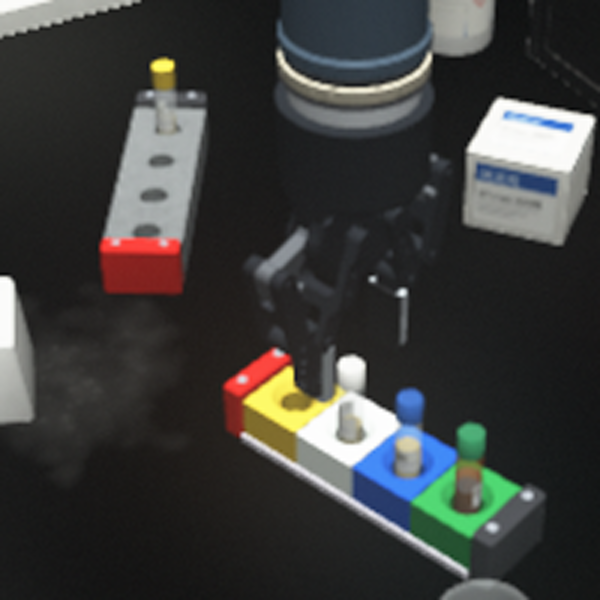

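Yellow stands upright in the far well at (165,110), and the jaws straddle white at (350,375). Now I grip and move white.

```bash
python3 -m jog '[[[0,0,-10,0],[0,0,-12,0],[0,0,-9,0],[0,0,0,0],[0,0,0,0],[0,0,0,0],[0,0,0,0],[0,0,0,0]]]' >/dev/null; python3 st.py
python3 -m jog '[[[0,0,0,0],[0,0,0,0],[0,0,0,0],[0,0,0,0],[0,0,0,0],[0,0,0,0],[0,0,0,0],[0,0,0,0]]]' 0 40 >/dev/null; python3 st.py
python3 -m jog '[[[0,0,30,0],[0,0,30,0],[0,0,30,0],[2.7,36.7,0,-6.4],[2.7,36.7,0,-6.4],[2.7,36.7,0,-6.4],[2.7,36.7,0,-6.4],[2.7,36.7,0,-6.4]]]' >/dev/null; python3 st.py
python3 -m jog '[[[2.7,36.7,0,-6.4],[2.7,36.7,0,-6.4],[2.7,36.7,0,-6.4],[0,0,0,0],[0,0,0,0],[0,0,-15,0],[0,0,-15,0],[0,0,0,0]]]' >/dev/null; python3 st.py
```

```text
t 12.4 tcp [ 535.4 -277.5  213. ] grasp [ 535.4 -277.5   58. ] yaw 20.0 gap 0.603 F [-0.3  0.6 -0.4]
t 13.4 tcp [ 535.3 -277.5  212.8] grasp [ 535.4 -277.5   57.8] yaw 20.0 gap 0.161 F [-0.6 -0.4  2.1]
t 14.4 tcp [548.7 -92.8 302.5] grasp [548.7 -92.8 147.5] yaw -12.2 gap 0.156 F [ 0.2 -0.8 -0.6]
t 15.4 tcp [556.2  15.6 270.7] grasp [555.5  15.7 115.7] yaw -31.3 gap 0.156 F [0.7 0.5 0.4]
```

```bash
python3 -m jog '[[[0.5,0.5,-6,0],[0,0,-10,0],[0,0,-10,0],[0,0,-10,0],[0,0,-7,0],[0,0,-7,0],[0,0,-6,0],[0,0,0,0]]]' >/dev/null; python3 st.py
python3 -m jog '[[[0,0,-1.5,0],[0,0,-1.2,0],[0,0,0,0],[0,0,0,0],[0,0,0,0],[0,0,0,0],[0,0,0,0],[0,0,0,0]]]' >/dev/null; python3 st.py
python3 - <<'E'
from geo import *
s=manip.snapshot("scene")[:,:,::-1]
b=cv2.resize(s[140:270,220:360],None,fx=4.5,fy=4.5,interpolation=cv2.INTER_CUBIC)
cv2.imwrite("pics/w3.png",b)
E
```

```text
t 16.4 tcp [557.3  16.6 216.2] grasp [557.1  16.7  61.2] yaw -31.2 gap 0.156 F [ 0.2 -0.2 -0.7]
t 17.4 tcp [557.4  16.7 214. ] grasp [557.4  16.7  59. ] yaw -31.2 gap 0.16 F [ 0.8 -0.4 -1.1]
```

View pics/w3.png

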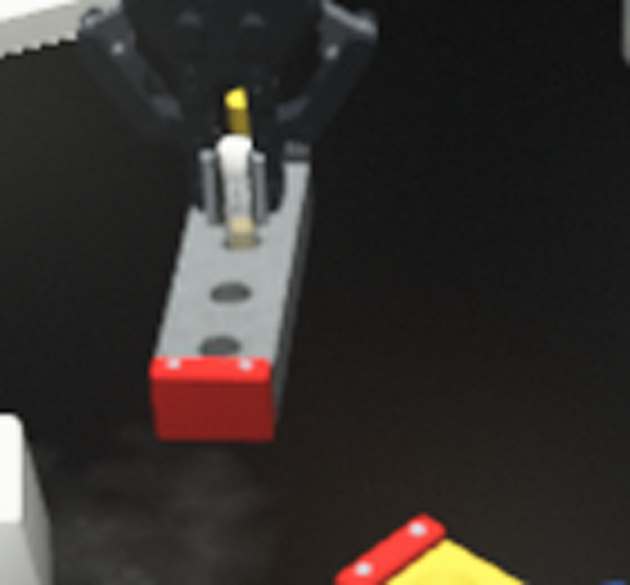

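White's foot is in the second well at (242,240) and yellow is upright behind it. I release and go to blue at (548.8,−315.4).

```bash
python3 -m jog '[[[0,0,0,0],[0,0,0,0],[0,0,0,0],[0,0,0,0],[0,0,0,0],[0,0,20,0],[0,0,25,0],[0,0,30,0]]]' 60 >/dev/null; python3 st.py
python3 -m jog '[[[-1.1,-41.5,0,6.4],[-1.1,-41.5,0,6.4],[-1.1,-41.5,0,6.4],[-1.1,-41.5,0,6.4],[-1.1,-41.5,0,6.4],[-1.1,-41.5,0,6.4],[-1.1,-41.5,0,6.4],[-1.1,-41.5,0,6.4]]]' >/dev/null
python3 -m jog '[[[0,0,-10,0],[0,0,-15,0],[0,0,-15,0],[0,0,-5,0],[0,0,0,0],[0,0,0,0],[0,0,0,0],[0,0,0,0]]]' >/dev/null; python3 st.py
```

```text
t 18.45 tcp [557.1  16.7 289.3] grasp [556.9  16.7 134.3] yaw -31.2 gap 0.596 F [0.1 0.1 0.7]
t 20.45 tcp [ 548.7 -315.4  244.5] grasp [ 548.8 -315.5   89.5] yaw 20.0 gap 0.598 F [0.  0.5 0.2]
```

```bash
python3 -m jog '[[[0,0,-10,0],[0,0,-12,0],[0,0,-9.5,0],[0,0,0,0],[0,0,0,0],[0,0,0,0],[0,0,0,0],[0,0,0,0]]]' >/dev/null; python3 st.py
python3 -m jog '[[[0,0,0,0],[0,0,0,0],[0,0,0,0],[0,0,0,0],[0,0,0,0],[0,0,0,0],[0,0,0,0],[0,0,0,0]]]' 0 40 >/dev/null; python3 st.py
python3 -m jog '[[[0,0,30,0],[0,0,30,0],[0,0,30,0],[-1.6,37.2,0,-6.4],[-1.6,37.2,0,-6.4],[-1.6,37.2,0,-6.4],[-1.6,37.2,0,-6.4],[-1.6,37.2,0,-6.4]]]' >/dev/null
python3 -m jog '[[[-1.6,37.2,0,-6.4],[-1.6,37.2,0,-6.4],[-1.6,37.2,0,-6.4],[0,0,0,0],[0,0,0,0],[0,0,-15,0],[0,0,-15,0],[0,0,0,0]]]' >/dev/null; python3 st.py
```

```text
t 21.45 tcp [ 548.7 -315.4  212.8] grasp [ 548.8 -315.5   57.8] yaw 20.0 gap 0.602 F [ 0.9  0.6 -0.5]
t 22.45 tcp [ 548.6 -315.4  212.6] grasp [ 548.6 -315.4   57.6] yaw 20.0 gap 0.158 F [-0.1 -0.4  0.6]
t 24.45 tcp [535.1 -18.3 270.5] grasp [534.5 -18.1 115.5] yaw -31.3 gap 0.157 F [ 0.   0.4 -0.3]
```

```bash
python3 -m jog '[[[0.3,0.3,-6,0],[0,0,-10,0],[0,0,-10,0],[0,0,-10,0],[0,0,-7,0],[0,0,-7,0],[0,0,-6,0],[0,0,0,0]]]' >/dev/null; python3 st.py
python3 -m jog '[[[0,0,-1.5,0],[0,0,-1.2,0],[0,0,0,0],[0,0,0,0],[0,0,0,0],[0,0,0,0],[0,0,0,0],[0,0,0,0]]]' >/dev/null; python3 st.py
python3 - <<'E'
from geo import *
s=manip.snapshot("scene")[:,:,::-1]
b=cv2.resize(s[140:270,220:360],None,fx=4.5,fy=4.5,interpolation=cv2.INTER_CUBIC)
cv2.imwrite("pics/b3.png",b)
E
```

```text
t 25.45 tcp [536.  -17.4 216. ] grasp [535.9 -17.4  61. ] yaw -31.2 gap 0.162 F [-0.5 -0.7  0.6]
t 26.45 tcp [536.1 -17.5 213.8] grasp [536.1 -17.5  58.8] yaw -31.2 gap 0.155 F [0.4 0.3 1.6]
```

View pics/b3.png

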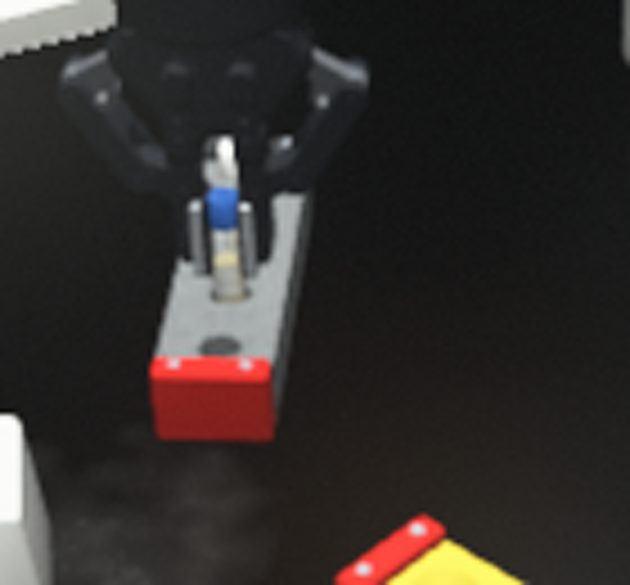

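Blue's foot is in the third well at (230,296). I release and go to green at (562.1,−353.2). The beaker is around (508,−438), so the fingers stay over 40 mm clear of it.

```bash
python3 -m jog '[[[0,0,0,0],[0,0,0,0],[0,0,0,0],[0,0,0,0],[0,0,0,0],[0,0,20,0],[0,0,25,0],[0,0,30,0]]]' 60 >/dev/null; python3 st.py
python3 -m jog '[[[3.3,-42,0,6.4],[3.3,-42,0,6.4],[3.3,-42,0,6.4],[3.3,-42,0,6.4],[3.3,-42,0,6.4],[3.3,-42,0,6.4],[3.3,-42,0,6.4],[3.3,-42,0,6.4]]]' >/dev/null
python3 -m jog '[[[0,0,-10,0],[0,0,-15,0],[0,0,-15,0],[0,0,-5,0],[0,0,0,0],[0,0,0,0],[0,0,0,0],[0,0,0,0]]]' >/dev/null; python3 st.py
```

```text
t 27.5 tcp [535.9 -17.4 289.1] grasp [535.6 -17.4 134.1] yaw -31.2 gap 0.596 F [ 0.7  0.2 -0.5]
t 29.5 tcp [ 562.6 -353.5  244.3] grasp [ 562.7 -353.6   89.3] yaw 20.0 gap 0.601 F [-0.7  0.   0.9]
```

```bash
python3 -m jog '[[[0,0,-10,0],[0,0,-12,0],[0,0,-9.2,0],[0,0,0,0],[0,0,0,0],[0,0,0,0],[0,0,0,0],[0,0,0,0]]]' >/dev/null; python3 st.py
python3 -m jog '[[[0,0,0,0],[0,0,0,0],[0,0,0,0],[0,0,0,0],[0,0,0,0],[0,0,0,0],[0,0,0,0],[0,0,0,0]]]' 0 40 >/dev/null; python3 st.py
python3 -m jog '[[[0,0,30,0],[0,0,30,0],[0,0,30,0],[-5.9,37.7,0,-6.4],[-5.9,37.7,0,-6.4],[-5.9,37.7,0,-6.4],[-5.9,37.7,0,-6.4],[-5.9,37.7,0,-6.4]]]' >/dev/null
python3 -m jog '[[[-5.9,37.7,0,-6.4],[-5.9,37.7,0,-6.4],[-5.9,37.7,0,-6.4],[0,0,0,0],[0,0,0,0],[0,0,-15,0],[0,0,-15,0],[0,0,0,0]]]' >/dev/null; python3 st.py
```

```text
t 30.5 tcp [ 562.6 -353.5  212.9] grasp [ 562.6 -353.6   57.9] yaw 20.0 gap 0.6 F [-0.   0.2 -1.2]
t 31.5 tcp [ 562.6 -353.5  212.7] grasp [ 562.6 -353.5   57.7] yaw 20.0 gap 0.161 F [0.2 0.6 1.3]
t 33.5 tcp [514.7 -52.3 270.6] grasp [514.1 -52.1 115.6] yaw -31.3 gap 0.156 F [-0.4  0.7  0.3]
```

```bash
python3 -m jog '[[[0,0,-6,0],[0,0,-10,0],[0,0,-10,0],[0,0,-10,0],[0,0,-7,0],[0,0,-7,0],[0,0,-6,0],[0,0,0,0]]]' >/dev/null; python3 st.py
python3 -m jog '[[[0,0,-1.5,0],[0,0,-1.2,0],[0,0,0,0],[0,0,0,0],[0,0,0,0],[0,0,0,0],[0,0,0,0],[0,0,0,0]]]' >/dev/null; python3 st.py
python3 - <<'E'
from geo import *
s=manip.snapshot("scene")[:,:,::-1]
b=cv2.resize(s[140:270,220:360],None,fx=4.5,fy=4.5,interpolation=cv2.INTER_CUBIC)
cv2.imwrite("pics/g3.png",b)
E
```

```text
t 34.5 tcp [515.2 -51.8 216.2] grasp [515.1 -51.8  61.2] yaw -31.2 gap 0.157 F [ 0.7  0.4 -0.4]
t 35.5 tcp [515.3 -51.8 213.9] grasp [515.3 -51.8  58.9] yaw -31.2 gap 0.161 F [-0.6 -0.1 -1.1]
```

View pics/g3.png

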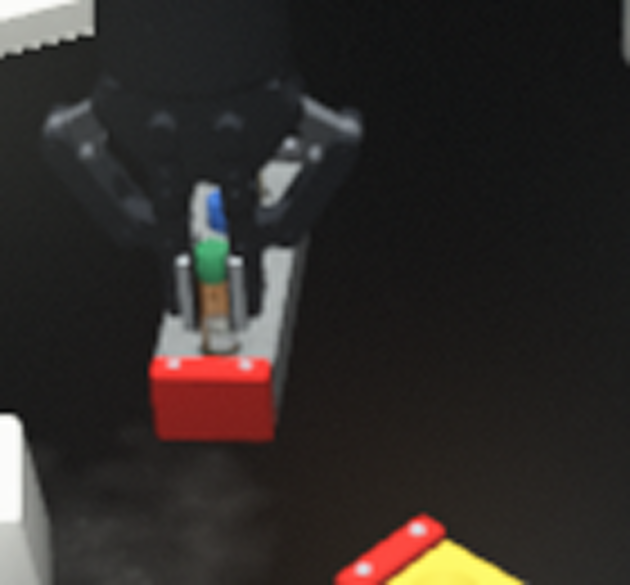

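Green's foot is in the red-end well at (220,345). I release, retreat and take the final check from both cameras.

```bash
python3 -m jog '[[[0,0,0,0],[0,0,0,0],[0,0,0,0],[0,0,0,0],[0,0,0,0],[0,0,20,0],[0,0,30,0],[0,0,40,0]]]' 60 >/dev/null; python3 st.py
python3 -m jog '[[[0,-40,20,0],[0,-40,20,0],[0,-40,10,0],[0,-40,0,0],[0,-40,0,0],[0,-40,0,0],[0,-30,0,0],[0,0,0,0]]]' >/dev/null; python3 st.py
python3 - <<'E'
from geo import *
t=manip.snapshot("top")[:,:,::-1];s=manip.snapshot("scene")[:,:,::-1]
r=lambda im,x,y,w,h:cv2.resize(im[y:y+h,x:x+w],None,fx=4,fy=4,interpolation=cv2.INTER_CUBIC)
cv2.imwrite("pics/f.png",np.hstack([r(t,140,200,110,110),r(s,240,145,85,110)]))
cv2.imwrite("pics/ft.png",t)
E
```

```text
t 36.55 tcp [514.9 -51.8 304.1] grasp [514.6 -51.7 149.1] yaw -31.2 gap 0.602 F [ 1.1 -0.4  0.9]
t 37.55 tcp [ 515.  -324.   353.7] grasp [ 515.1 -324.2  198.7] yaw -31.4 gap 0.597 F [-0.5  0.1 -0.4]
```

View pics/f.png

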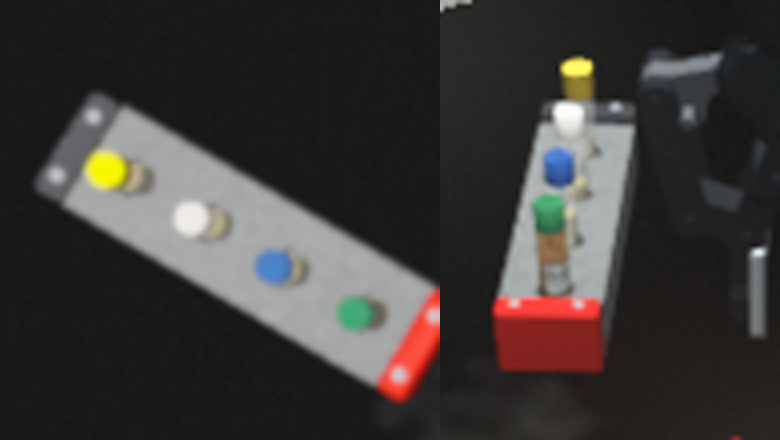

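View pics/ft.png

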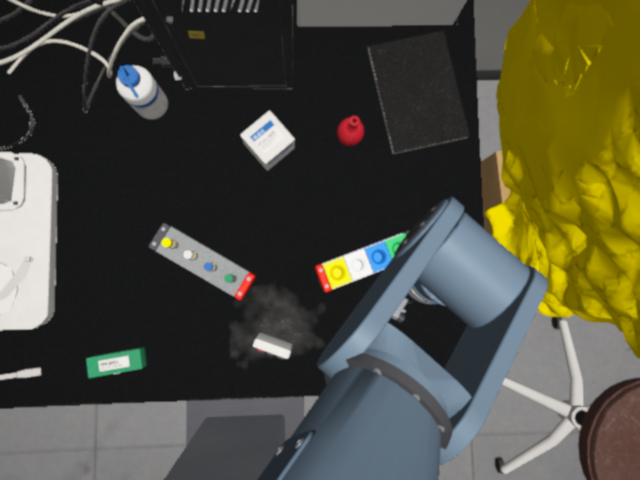

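All four stand in the wells in the order yellow, white, blue, green from dark to red. In the left panel the caps are at (106,170), (190,217), (273,267) and (355,313). The timer and carton are unmoved. I run a quick height check before handing in.

Run:
```python
from geo import *
for n,a,b,w in(("y",(106,170),(577-440,67),(577.6,50.4)),("w",(190,217),(571-440,109),(556.8,16.3)),("b",(273,267),(559-440,154),(535.9,-17.8)),("g",(355,313),(549-440,202),(515,-52))):
    X,e=tri(full(140,200,a,4),full(240,145,b,4));d=X[:2]*1e3-w;y=np.array([np.cos(np.radians(-121.45)),np.sin(np.radians(-121.45))])
    print(n,(X*1e3).round(1),"miss",round(e*1e3,1),"off well dx,dy",d.round(1),"along",round(d@y,1))
s=manip.sense();print(s["t"],np.abs(s["qd"]).max());manip.sign_off()
```

```text
y [577.5  49.9  77. ] miss 1.6 off well dx,dy [-0.1 -0.5] along 0.5
w [557.5  14.9  77.2] miss 2.6 off well dx,dy [ 0.7 -1.4] along 0.8
b [535.6 -19.5  77.3] miss 2.2 off well dx,dy [-0.3 -1.7] along 1.6
g [515.3 -53.3  76.5] miss 1.6 off well dx,dy [ 0.3 -1.3] along 0.9
37.65 0.02082410176912802
the job is handed in; nothing more can be done
```

All four vials are now in the grey rack in reverse order, and I handed the job in at 37.7 s. From the dark end to the red end they stand yellow, white, blue, green.

- **Position:** the last two-view check put the cap tops within about 2 mm of their well axes. Their heights were 76.5–77.3 mm against the 76 mm expected, so the vials are seated and upright.
- **Contact:** the gripper was open and well clear of everything at the end. Forces stayed under about 2.5 N at every check.
- **Bystanders:** the timer and carton are unmoved in the last top view. The arm hid the beaker there, so I did not check it at the end. By the measured positions the fingers stayed more than 40 mm away from it.
- **Disagreement:** measured heights read 0.5–3 mm high throughout, and the two views missed each other by 1–2.6 mm. That is about what the 2 mm calibration allows.

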